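Set a belt punch in its guide and adjust the thumbscrew to a sliding fit

ROBOT

A 6-joint arm with a two-finger parallel gripper is mounted at the origin on a cart in front of the work surface, level with it; the furniture and walls round the work are solid. World frame = base frame: x ahead of the robot, y to its left, z up, the work surface at z = 0. Lengths are in m, angles in rad, forces in N, time in s.
With the tool pointing down it reaches from about 0.325 to 0.9 m from the base axis. Payload 6.1 kg.
Tool frame: the origin (TCP) lies midway between the tips of the shut fingers; the grasp point (between the pads) lies robot.pinch_z behind it (robot.pinch_z is the distance from the TCP to the grasp point, in m); z points along the fingers, y is the line along which they close (so a half turn about z gives the same grasp; the last joint's range is limited). The gripper opens to 87 mm and grips with 3 to 60 N. Pads are 19 mm wide; open, the fingers measure 117 mm over their backs; the gripper's body (75 mm by 190 mm) begins 51 mm behind the grasp point.
Start: joints at [1.167, 0.22, 1.526, -0, 1.395, -0.126], TCP at [0.171, 0.601, 0.223] pointing down, gripper open.
Joint ranges: [-2.98, 2.98], [-0.91, 2.08], [0.09, 2.57], [-1.24, 4.39], [0.2, 2.65], [-2.68, 2.68]. Speed limits (rad/s): [2.57, 2.57, 3.01, 3.14, 3.14, 3.14].

INTERFACE

Orientations are given as a rotation vector (axis times angle).
In Python, from station import robot gives the robot as it stands.
- The arm moves only by the tool move_arm, never from a script. Its argument "commands" is a list that holds one entry, the list of rows, each a list of 5 numbers: the shift along the tool's x, y, z in m, then the turn about the tool's z in rad, then the opening, from 0 (shut) to 1 (fully open). In form: [[[x, y, z, twist, gripper], ...]]. A call has 1 to 10 rows; each row is the pose to reach, as a shift and turn from the pose commanded when the call began, along the tool's axes at that moment; what a row does not reach only later rows make up. A row lasts 1/10 s, in which the tool goes at most 50 mm and 8.59 degrees, less where a joint would pass 70% of its speed; a pose out of reach is approached as far as the arm can. A call with a gripper value outside its range is refused whole. The fingers move at their own pace and stop on an object; "squeeze" is the grip in N (left out, the last holds). Time passes only in rows, so rows that repeat a pose let the fingers close. It gives the time, the measured TCP pose, the force, the opening and the grip force at its end, in the units of the state.
- robot.sense(): the state, without advancing time (a new reading comes with each control period).
- robot.capture(name): name is "scene" or "top" or "wrist"; returns a dict with "frame" (420x560x3 uint8, red, green, blue), "range_z" (420x560 float32, m along the optical axis (not along the pixel's ray), 0 where there is no reading), "intrinsics" (3x3 intrinsics, pixels), "R" (3x3) and "t" (3): a world point X has camera coordinates R X + t; the wrist camera has in their place "T_tool_cam" (4x4, takes a point from camera to tool coordinates, whose origin is the TCP and whose axes are the flange's). Camera axes: x right, y down, z forward; pixel columns grow to the right and rows downward; lengths in m; the calibration is good to about 2 mm. The wrist camera is an equidistant fisheye: a pixel r from the principal point sees the ray r / f radians off the axis. A picture is of the moment at which its call begins: read the wrist's pose just before it.
- robot.hand_in(): hands the job in; it is judged then, once.
The state is a dict: "clock": time; "joint_positions": joint angles; "dq": joint speeds; "joint_torque": joint torques, N m; "ee_pos": TCP position; "tool_rot": TCP orientation; "wrist_force": force on the tool from outside, world axes, zero at the start; "moment": the same for the moment, N m; "width": opening from 0.0 (shut) to 1.0 (fully open); "finger_force": force on a finger pad.
Only numpy, scipy, OpenCV 4.12 (cv2) and the standard library are available. Lean on these libraries where they do the work, as an engineer would, in place of code of your own. Each camera call takes 0.05 s, during which the arm holds its last target. There are 200 camera calls.

TASK

Pull the black punch out of the upright cup and stand it, narrow end down, in the open pocket of the blue punch guide so that it rests on the bottom. Then turn the guide's black thumbscrew clockwise until it seats, back it off a quarter turn, and finish still holding the thumbscrew there in the gripper, with the punch left standing in the pocket. Leave the glue bottle, tape roll and side cutters where they are and do not tip the cup over.

Things in the scene. Friction and masses are not known exactly. Their poses are not given: they have to be found in the camera images.
- cup: Bare aluminium round cup, 35 mm across and 55 mm tall with walls 5 mm thick (bore 25 mm, inner floor 8 mm above its foot), on a dark round foot 72 mm across; loose, 0.7 kg. Origin: centre of the underside, on the bench; z up. The punch stands in it.
- punch: Black steel belt punch, 95 mm long, 0.05 kg, upright in the cup at the start, its head 48 mm above the rim. Grip its shank as a square bar 12 x 12 mm with sides along the body's own x and z axes. Body y runs along it from head to narrow end (down at the start). Origin: halfway along, on a side face, 6 mm off the centre line.
- punch_head (a point): Centre of the punch's upper end face (the head), on its centre line; axes as punch.
- punch_tip (a point): Centre of the punch's lower, narrow end, on its centre line, 95 mm from punch_head; axes as punch.
- guide: Punch guide fixed to the bench: blue base plate 90 mm (x) by 164 mm (y), 10 mm thick; origin under it, z up. At y = -45 mm a U-shaped steel guide, walls 60 mm above the bench, pocket open at the top; at y = +40 mm the blue screw post, 36 x 36 mm, 78 mm tall with its bright washer, carrying the thumbscrew. Its -x side is its front; a red mark on the washer points there.
- guide_pocket (a point): Middle of the pocket's bottom, 10 mm above the bench, 50 mm below the mouth; axes as guide. The pocket is 20 mm wide along x; along y it reaches 9 mm to the back wall (-y) and 9 mm (screw seated) to 14 mm (joint at 0) to the brass jaw (+y). The punch standing here has its head 105 mm above the bench.
- thumbscrew (a joint): Thumbscrew angle, rad, growing clockwise seen from above (screwing in), 0 to 3.0; the hard stop at 3.0 is 'seated'. It starts at 0.2 to 0.8 and stays where it is left (friction about 0.06 N m). Turning in moves the brass jaw 1.7 mm per rad towards the punch; even seated it does not squeeze an upright punch.
- wing: Thumbscrew grip, turning with the screw. A black upright bar 50 mm long (its x), 12 mm thick (y), 24 mm tall, 91 to 115 mm above the bench, over a hub 24 mm across. Origin on the screw axis, 78 mm above the bench; z up. The white patch on its +x end points to the guide's front (-x) when seated, and to the pocket (guide's -y) when a quarter turn short of that.
- wing_grip (a point): Middle of the thumbscrew's bar, on the screw's axis, 104 mm above the bench, where it is pinched across its 12 mm thickness; axes as wing.
- glue_bottle: White glue bottle with a red cap, 36 mm across, 112 mm tall, a bystander; origin at the centre of its underside.
- tape_roll: Roll of beige tape lying flat, 101 mm across, 24 mm high, a bystander; origin at the centre of its underside.
- nippers: Side cutters with red handles lying flat, 59 x 197 x 16 mm, a bystander; origin at the centre of their underside.

How it is judged:
On the way, in this order (a step that is already met when the one before it is completed fails the run):
1. the punch stands in the guide's pocket, narrow end down on the bottom, let go (horizontal distance between punch_tip and guide_pocket below 0.013 m and z of punch_tip in the frame of guide below 0.015 m and z of punch_head in the frame of guide above 0.09 m and contact force between the fingers and punch below 0.2 N), for 0.2 s.
2. the thumbscrew is seated (within 0.06 rad of its stop) with the punch standing in the pocket (horizontal distance between punch_tip and guide_pocket below 0.013 m and z of punch_tip in the frame of guide below 0.015 m and z of punch_head in the frame of guide above 0.09 m and value of joint thumbscrew above 2.94 rad), for 0.1 s.
At the end, for the whole second after the job is handed in: The thumbscrew is at rest a quarter turn (1.57 +- 0.30 rad) back from its seat, at 1.13 to 1.73 rad, the fingers gripping its bar (over 2 N); the punch stands in the pocket: tip within 5 mm of the bottom and 13 mm of guide_pocket sideways, head over 90 mm above the guide's underside (horizontal distance between punch_tip and guide_pocket below 0.013 m and z of punch_tip in the frame of guide below 0.015 m and z of punch_head in the frame of guide above 0.09 m and value of joint thumbscrew between 1.13 and 1.73 rad and velocity of joint thumbscrew between -0.05 and 0.05 rad/s and contact force between the fingers and wing above 2 N); the arm keeps its last pose, push and grip.
It fails at once if a bystander (glue bottle, tape roll, side cutters) is pushed more than 30 mm (distance of any of glue_bottle, tape_roll, nippers from where it was at the start of the episode above 0.03 m).
It fails at once if the cup is tipped over (angle between cup's own z axis and vertical above 0.5 rad).
It also fails if it takes over 58 s, if anything falls off the work surface, if the arm or the gripper's body presses on something with over 40 N, if the wrist force passes 120 N, or if a joint passes its speed limit or range.

## Working session

There is one attempt and no reset: what is moved stays moved. The work goes in short steps, Python scripts to look and compute and a tool call to move; the robot and the scene stay as the last step left them, time stands still between calls to the robot, and variables do not carry over. Pictures are saved under pics/ and viewed, at most 10 in all, crops included, and the job is handed in when it is done.

Besides the shell and the picture viewer there is one more tool, called in YAML: its name, and indented under it one key for each argument. move_arm: Moves the arm, as the interface text tells. Its arguments: {"type":"object","properties":{"commands":{"type":"array","items":{"type":"array","items":{"type":"array","items":{"type":"number"}}}},"squeeze":{"type":"number"}},"required":["commands"]}

```bash
mkdir -p pics; ls
python3 - <<'E'
from station import robot
import cv2,numpy as np
s=robot.sense();print(s, robot.pinch_z)
for n in("top","scene"):
    c=robot.capture(n);np.savez(n+".npz",**c)
    cv2.imwrite(f"pics/{n}0.png",c["frame"][:,:,::-1]);print(n,c["intrinsics"],c["R"],c["t"])
E
```

```text
pics
{'clock': 0.0, 'joint_positions': array([ 1.16691508e+00,  2.21237645e-01,  1.52761492e+00, -3.75015051e-05,
        1.39471568e+00, -1.26106312e-01]), 'dq': array([-0.00106108,  0.00170896,  0.00090109,  0.00190863, -0.00213291,
       -0.00147198]), 'joint_torque': array([-3.36758807e-03, -4.94619012e+01, -3.87372530e+01,  6.96725165e-02,
        5.71804005e-02, -1.68404836e-04]), 'ee_pos': array([0.17115503, 0.60045177, 0.22142812]), 'tool_rot': array([-4.34849248e-01, -3.11086395e+00,  3.00966036e-03]), 'wrist_force': array([-0.25610402,  0.02480217,  0.6532188 ]), 'moment': array([ 0.0002803 , -0.03512405, -0.00422085]), 'finger_force': 0.0, 'width': 1.003448642363284} 0.0187
top [[435.18984503   0.         283.25156073]
 [  0.         435.18984503 206.89485349]
 [  0.           0.           1.        ]] [[ 0.02641596 -0.99914622  0.03176532]
 [-0.99317597 -0.02984249 -0.11274271]
 [ 0.1135944  -0.02857035 -0.99311633]] [0.10749125 0.55867909 0.91958019]
scene [[431.87670389   0.         280.90334447]
 [  0.         431.87670389 210.71039063]
 [  0.           0.           1.        ]] [[ 0.81035709 -0.58593491  0.00129006]
 [-0.28637935 -0.39798599 -0.87154691]
 [ 0.51118319  0.70589478 -0.49031042]] [-0.36138804  0.27993668  0.72113335]
```

View pics/top0.png

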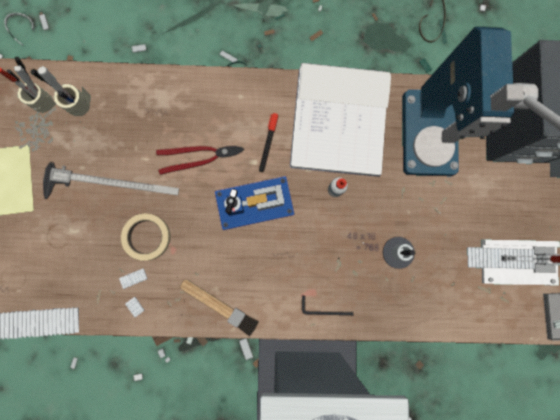

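View pics/scene0.png

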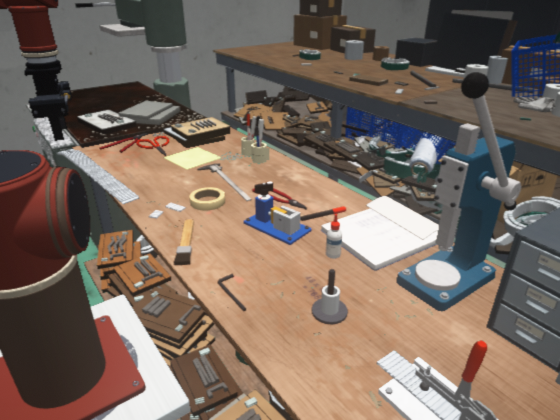

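The top view shows the cup and punch at about (400,253), the guide at (255,203) with its screw on the left and pocket on the right, the glue bottle at (339,186), the cutters at (200,157) and the tape at (145,237). The scene view agrees with this. Next I'll measure.

```bash
cat > h.py <<'E'
import numpy as np,cv2
from scipy.spatial.transform import Rotation as Ro
def ray(c,uv,z):
    "pixels -> world points on the plane at height z"
    uv=np.atleast_2d(uv).astype(float);d=np.c_[uv,np.ones(len(uv))]@np.linalg.inv(c["intrinsics"]).T@c["R"]
    o=-c["R"].T@c["t"];return o+d*((z-o[2])/d[:,2])[:,None]
def cloud(c):
    v,u=np.indices(c["range_z"].shape);k=c["intrinsics"];r=c["range_z"]
    p=np.dstack([(u-k[0,2])/k[0,0]*r,(v-k[1,2])/k[1,1]*r,r]);return (p-c["t"])@c["R"]
E
python3 - <<'E'
from h import *
c=dict(np.load("top.npz"));f=c["frame"];P=cloud(c)
hsv=cv2.cvtColor(f,cv2.COLOR_RGB2HSV);print(hsv[220,260],hsv[185,280])
m=cv2.inRange(hsv,(105,120,40),(130,255,255));m[:,:205]=0;m[:170]=0;m[240:]=0;m[:,305:]=0
cs=max(cv2.findContours(m,0,1)[0],key=cv2.contourArea)[:,0]
W=ray(c,cs,.010)[:,:2];r=cv2.minAreaRect((W*1000).astype(np.float32));print("guide",r)
def zone(u0,u1,v0,v1,z0,z1,n):
    q=P[v0:v1,u0:u1];k=(q[...,2]>z0)&(q[...,2]<z1)
    p=q[k];print(n,len(p),p.mean(0),p.min(0),p.max(0),cv2.minEnclosingCircle((p[:,:2]*1000).astype(np.float32)))
zone(370,430,230,275,.085,.12,"punchhead")
zone(370,430,230,275,.05,.06,"cuprim")
zone(320,360,165,205,.09,.125,"glue")
zone(215,245,185,225,.085,.125,"wing")
zone(245,295,180,225,.05,.07,"U")
g=f[175:275,205:425]
cv2.imwrite("pics/a.png",np.vstack([cv2.resize(f[170:240,205:305][:,:,::-1],None,fx=5,fy=5,interpolation=2),cv2.resize(f[228:278,370:430][:,:,::-1],(500,250),interpolation=2)[:, :500]])[:600])
E
```

```text
[109 166 143] [111  49 172]
guide ((565.3872680664062, 187.96908569335938), (85.92973327636719, 159.75331115722656), 13.882345199584961)
punchhead 46 [ 0.46451354 -0.13479551  0.09926662] [ 0.45966328 -0.14177507  0.08535236] [ 0.46990302 -0.13053931  0.10514679] ((464.3161315917969, -136.12301635742188), 6.155623912811279)
cuprim 104 [ 0.46496823 -0.1335457   0.05479961] [ 0.44930764 -0.15245393  0.05015212] [ 0.48111616 -0.11938271  0.05917714] ((465.2897644042969, -136.64556884765625), 17.644750595092773)
glue 59 [0.6013208  0.00705927 0.09665293] [ 0.59310784 -0.00298232  0.09004015] [0.61234149 0.01597963 0.11504743] ((602.7928466796875, 6.166706562042236), 10.05299186706543)
wing 208 [0.55465259 0.22918384 0.11123853] [0.53148217 0.21870058 0.08934538] [0.57876621 0.2411276  0.12005273] ((555.3641357421875, 229.3495330810547), 24.35660743713379)
U 507 [0.57245201 0.16186988 0.0586761 ] [0.54870229 0.12493044 0.05007523] [0.5984924  0.20128392 0.06504783] ((573.2736206054688, 162.98680114746094), 39.63461685180664)
```

View pics/a.png

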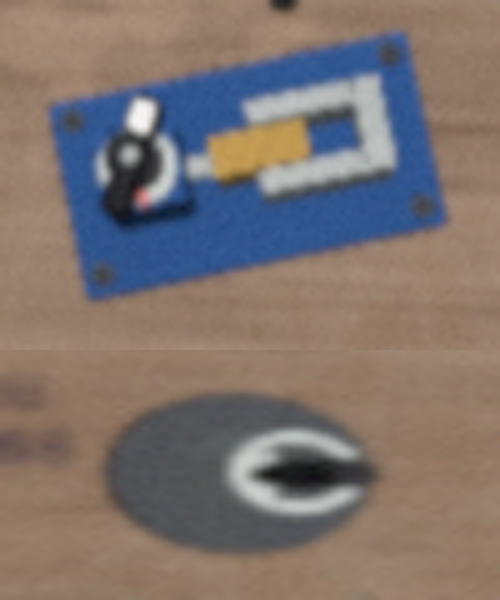

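The crop shows the white wing patch pointing away from the robot and slightly right. The pocket is open at the right end and the punch is near upright. Guide yaw is about 13.9°, so the pocket is near (0.576, 0.144) and the screw near (0.556, 0.227). I'll now work out the first move.

```bash
cat >> h.py <<'E'
def go(s,x,y,z,yaw=None):
    "print the tool-axis shift and twist to TCP (x,y,z), tool x axis at world angle yaw (deg)"
    R=Ro.from_rotvec(s["tool_rot"]).as_matrix();d=R.T@(np.array([x,y,z])-s["ee_pos"])
    y0=np.degrees(np.arctan2(R[1,0],R[0,0]));t=0 if yaw is None else y0-yaw
    q6=s["joint_positions"][5]+np.radians(t)+np.arctan2(y,x)-s["joint_positions"][0]
    print("shift",d.round(4),"yaw now",y0.round(1),"twist",np.radians(t).round(3),"q6 end",q6.round(2))
E
python3 - <<'E'
from h import *;from station import robot
go(robot.sense(),.4645,-.136,.2,90)
c=dict(np.load("top.npz"));P=cloud(c)
m=(c["frame"].min(2)>170);m[:187]=0;m[205:]=0;m[:,:225]=0;m[:,245:]=0
m&=(P[...,2]>.09);p=P[m];print("patch",len(p),p.mean(0))
E
```

```text
shift [-0.4841 -0.6278  0.0225] yaw now 164.1 twist 1.293 q6 end -0.28
patch 27 [0.57092665 0.22635339 0.11616729]
```

move_arm:
  commands:
    - [[-0.03,-0.04,0,0.08,1],[-0.06,-0.08,0,0.16,1],[-0.09,-0.115,0,0.24,1],[-0.12,-0.155,0,0.32,1],[-0.15,-0.195,0,0.4,1],[-0.18,-0.23,0,0.5,1],[-0.21,-0.27,0,0.6,1],[-0.24,-0.31,0,0.7,1],[-0.27,-0.35,0,0.8,1],[-0.3,-0.39,0,0.9,1]]

```text
clock: 1.1
ee_pos: [0.353, 0.1419, 0.2225]
tool_rot: [1.749, 2.609, 0.001]
wrist_force: [1.8, 0.1, -0.1]
width: 1.002
finger_force: 0.0
```

Run:
```python
from h import *;from station import robot
s=robot.sense();print(s["clock"],s["ee_pos"]);go(s,.4645,-.136,.2,90)
```

```text
1.1 [0.35297896 0.1418733  0.22245669]
shift [-0.2994 -0.0023  0.0225] yaw now 112.3 twist 0.389 q6 end -0.28
```

move_arm:
  commands:
    - [[-0.05,0,0.005,0.1,1],[-0.1,0,0.01,0.2,1],[-0.15,0,0.015,0.3,1],[-0.19,0,0.02,0.38,1],[-0.23,0,0.0225,0.39,1],[-0.26,-0.001,0.0225,0.39,1],[-0.28,-0.002,0.0225,0.39,1],[-0.294,-0.002,0.0225,0.39,1],[-0.299,-0.002,0.0225,0.39,1],[-0.299,-0.002,0.0225,0.39,1]]

```text
clock: 2.1
ee_pos: [0.4655, -0.1332, 0.1998]
tool_rot: [-2.218, -2.224, 0.0]
wrist_force: [0.3, 0.3, 0.5]
width: 0.996
finger_force: 0.0
```

Run:
```python
from h import *;from station import robot
s=robot.sense();print(s["clock"],s["ee_pos"]);go(s,.4645,-.136,.2,90)
c=robot.capture("wrist");np.savez("w1.npz",**c,**{k:s[k] for k in("ee_pos","tool_rot")})
cv2.imwrite("pics/w1.png",c["frame"][:,:,::-1]);print(c["intrinsics"],c["T_tool_cam"])
```

```text
2.1 [ 0.46549665 -0.13317235  0.19979727]
shift [-0.0028 -0.001  -0.0002] yaw now 90.1 twist 0.003 q6 end -0.28
[[325.1922621    0.         275.08148368]
 [  0.         325.1922621  202.48820306]
 [  0.           0.           1.        ]] [[ 5.02765204e-04 -9.62416259e-01 -2.71578149e-01  7.56151217e-02]
 [ 9.99999873e-01  4.71746784e-04  1.79500321e-04 -3.92268801e-04]
 [-4.46379095e-05 -2.71578204e-01  9.62416374e-01 -1.62579309e-01]
 [ 0.00000000e+00  0.00000000e+00  0.00000000e+00  1.00000000e+00]]
```

View pics/w1.png

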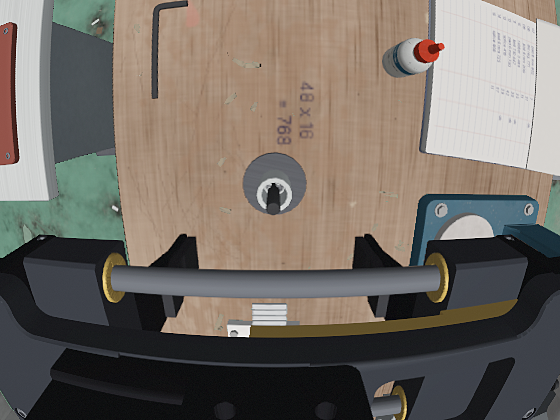

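The wrist view shows the cup centred at about (272,190), with the punch head in it at about (272,200). I'll rectify the image onto the head plane to get its yaw and position.

```bash
cat >> h.py <<'E'
def ortho(c,x,y,z,half=.03,n=500):
    "wrist image resampled on the plane z: columns = world x+, rows = world y-"
    g=np.linspace(-half,half,n);X,Y=np.meshgrid(x+g,y-g)
    W=np.c_[X.ravel(),Y.ravel(),np.full(X.size,z)]
    pt=(W-c["ee_pos"])@Ro.from_rotvec(c["tool_rot"]).as_matrix()
    T=c["T_tool_cam"];p=(pt-T[:3,3])@T[:3,:3]
    rho=np.hypot(p[:,0],p[:,1]);a=np.arctan2(rho,p[:,2])/rho;k=c["intrinsics"]
    u=k[0,2]+k[0,0]*a*p[:,0];v=k[1,2]+k[1,1]*a*p[:,1]
    return cv2.remap(c["frame"],u.reshape(n,n).astype(np.float32),v.reshape(n,n).astype(np.float32),1)
E
python3 - <<'E'
from h import *
c=dict(np.load("w1.npz"));a=ortho(c,.4645,-.136,.103);b=ortho(c,.4645,-.136,.055)
cv2.imwrite("pics/w1o.png",np.hstack([a,b])[:, :, ::-1][::1,::1][:, :].astype(np.uint8)) if 0 else cv2.imwrite("pics/w1o.png",cv2.resize(np.hstack([a,b]),(800,400))[:,:,::-1])
E
```

```text
(no output)
```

View pics/w1o.png

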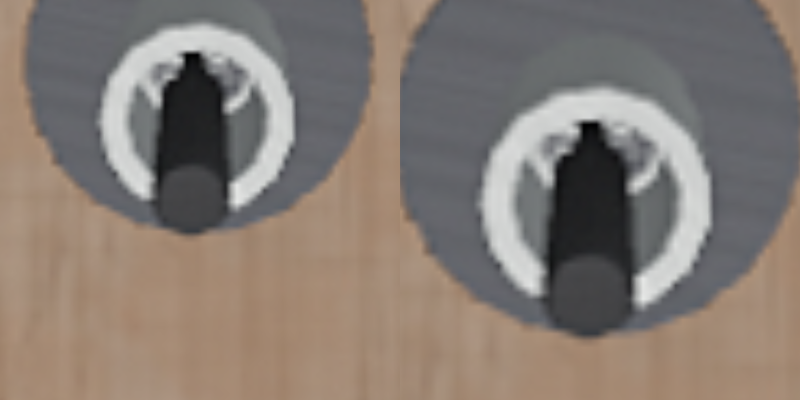

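The rectified views show a round head at (192,200) in the left panel and the rim centre at (197,205) in the right panel. The punch is upright at about (0.464, -0.136). I'll descend and grip.

move_arm:
  commands:
    - [[-0.003,-0.0015,0.03,0,0.6],[-0.003,-0.0015,0.065,0,0.6],[-0.003,-0.0015,0.1,0,0.6],[-0.003,-0.0015,0.125,0,0.6],[-0.003,-0.0015,0.135,0,0.6],[-0.003,-0.0015,0.135,0,0.6],[-0.003,-0.0015,0.135,0,0.3],[-0.003,-0.0015,0.135,0,0.1],[-0.003,-0.0015,0.135,0,0],[-0.003,-0.0015,0.135,0,0]]
  squeeze: 15

```text
clock: 3.15
ee_pos: [0.4648, -0.1366, 0.066]
tool_rot: [2.217, 2.224, 0.001]
wrist_force: [0.0, 0.2, -0.0]
width: 0.324
finger_force: 0.0
```

move_arm:
  commands:
    - [[0,0,0,0,0],[0,0,0,0,0],[0,0,0,0,0],[0,0,0,0,0]]
  squeeze: 30

```text
clock: 3.55
ee_pos: [0.4642, -0.1364, 0.0652]
tool_rot: [2.218, 2.225, 0.0]
wrist_force: [0.5, 0.1, 2.5]
width: 0.14
finger_force: 30.1
```

move_arm:
  commands:
    - [[0,0,-0.015,0,0],[0,0,-0.035,0,0],[0,0,-0.06,0,0],[0,0,-0.085,0,0],[0,0,-0.105,0,0],[0,0,-0.11,0,0],[0,0,-0.11,0,0]]

```text
clock: 4.25
ee_pos: [0.4644, -0.1364, 0.1754]
tool_rot: [2.217, 2.224, 0.001]
wrist_force: [0.0, 0.1, -0.4]
width: 0.142
finger_force: 30.1
```

Run:
```python
from h import *;from station import robot
s=robot.sense();print(s["ee_pos"],s["width"],s["finger_force"])
c=dict(np.load("top.npz"))
print("back wall inner",ray(c,[[276.5,196]],.06)[0])
yg=np.radians(13.9);ey=np.array([-np.sin(yg),np.cos(yg)]);o=np.array([.5654,.188])
print("pocket",o-.045*ey,"backwall pred",o-.054*ey,"screw",o+.04*ey)
t=o-.043*ey;go(s,*t,.175,103.9)
c2=robot.capture("scene");np.savez("s2.npz",**c2);t=robot.capture("top")
cv2.imwrite("pics/b.png",np.hstack([cv2.resize(t["frame"][225:275,370:430],(480,400)),cv2.resize(c2["frame"][240:330,290:360],(311,400))])[:,:,::-1])
```

```text
[ 0.46444671 -0.13643807  0.17537106] 0.1418678587198787 30.1151300012134
back wall inner [0.57475356 0.13899178 0.06      ]
pocket [0.57621026 0.14431776] backwall pred [0.57837231 0.13558131] screw [0.55579088 0.22682866]
shift [0.2824 0.1121 0.0003] yaw now 90.2 twist -0.24 q6 end 0.01
```

View pics/b.png

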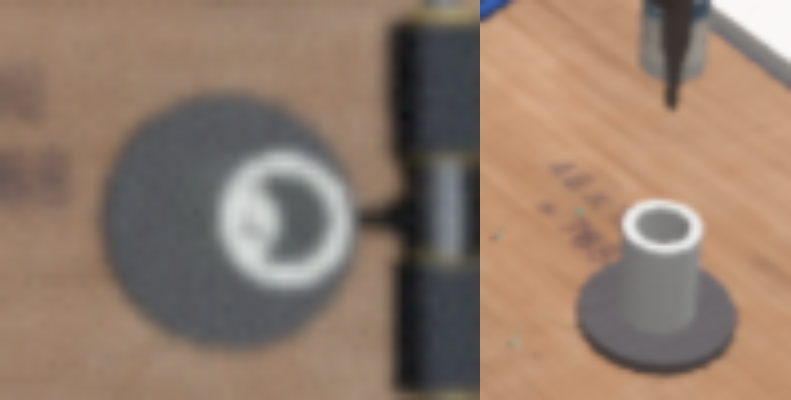

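The punch hangs straight, with its tip at (670,105) in the right panel, and the cup is still upright. I'll stop short of the pocket and look at it from above.

move_arm:
  commands:
    - [[0.04,0.02,0,-0.04,0],[0.08,0.04,0,-0.08,0],[0.12,0.06,0,-0.12,0],[0.16,0.08,0,-0.18,0],[0.19,0.095,0,-0.24,0],[0.205,0.103,0,-0.24,0],[0.21,0.105,0,-0.24,0],[0.21,0.105,0,-0.24,0],[0.21,0.105,0,-0.24,0]]

```text
clock: 5.25
ee_pos: [0.5678, 0.0728, 0.1745]
tool_rot: [-1.937, -2.472, 0.002]
wrist_force: [-0.1, -0.5, -1.1]
width: 0.137
finger_force: 30.1
```

Run:
```python
from h import *;from station import robot
s=robot.sense();print(s["ee_pos"],s["width"])
c=robot.capture("wrist");c|={k:s[k] for k in("ee_pos","tool_rot")};np.savez("w2.npz",**c)
a=ortho(c,.574,.15,.06,.05,560);b=ortho(c,.556,.228,.115,.04,560)
cv2.imwrite("pics/w2.png",cv2.resize(np.hstack([a,b]),(800,400))[:,:,::-1])
yg=np.radians(13.9);ey=np.array([-np.sin(yg),np.cos(yg)]);o=np.array([.5654,.188])
t=o-.043*ey;go(s,*t,.175,103.9)
```

```text
[0.56784642 0.07282583 0.17449748] 0.13651440421295924
shift [ 0.0694  0.0252 -0.0006] yaw now 103.8 twist -0.001 q6 end 0.01
```

View pics/w2.png

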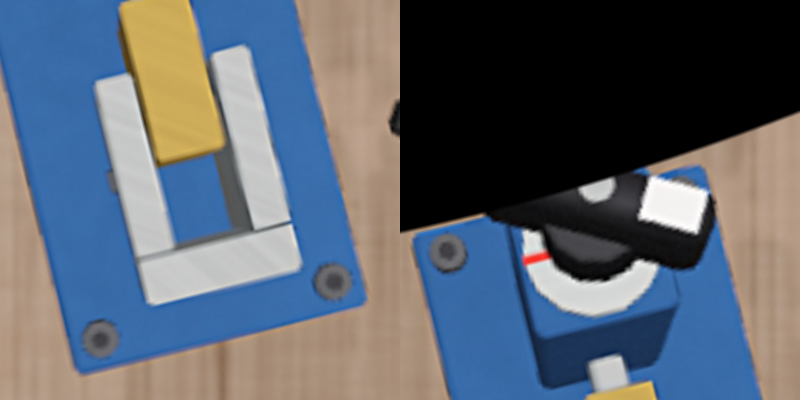

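In the left panel, the pocket's inner back edge is centred at (212,238), 20 mm between the walls, which puts the pocket near (0.575, 0.148). In the right panel, the hub is at (597,190) and the patch at (675,205), so the joint is at about 0.29 rad.

move_arm:
  commands:
    - [[0.03,0.01,0,0,0],[0.055,0.02,0,0,0],[0.068,0.024,0,0,0],[0.0735,0.025,0,0,0],[0.0735,0.025,0,0,0],[0.0735,0.025,0,0,0],[0.0735,0.025,0.02,0,0],[0.0735,0.025,0.04,0,0],[0.0735,0.025,0.05,0,0],[0.0735,0.025,0.05,0,0]]

```text
clock: 6.3
ee_pos: [0.5737, 0.1504, 0.1231]
tool_rot: [-1.935, -2.471, 0.004]
wrist_force: [-0.4, 0.1, -0.6]
width: 0.139
finger_force: 30.1
```

Run:
```python
from h import *;from station import robot
s=robot.sense();print(s["ee_pos"],s["wrist_force"])
go(s,.5745,.150,.068,103.9)
c=robot.capture("scene");t=robot.capture("top")
cv2.imwrite("pics/d.png",np.hstack([cv2.resize(c["frame"][180:250,240:320],(457,400)),cv2.resize(t["frame"][175:235,220:300],(343,257)).repeat(1,0) if 0 else cv2.resize(t["frame"][175:235,245:296],(340,400))])[:,:,::-1])
```

```text
[0.57368849 0.15043901 0.12312219] [-0.40376876  0.11294592 -0.6243905 ]
shift [-0.0006  0.0009  0.0551] yaw now 103.9 twist -0.001 q6 end 0.01
```

View pics/d.png

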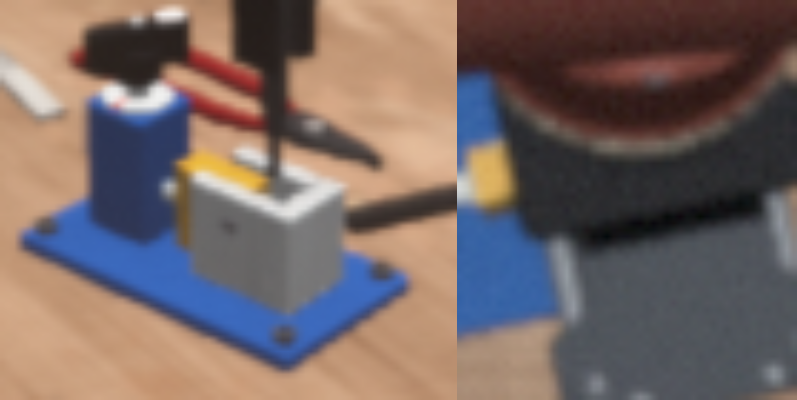

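The scene crop shows the punch tip at the pocket mouth (280,178), between the walls and clear of the jaw. I'll lower it.

move_arm:
  commands:
    - [[0,0,0.01,0,0],[0,0,0.02,0,0],[0,0,0.03,0,0],[0,0,0.04,0,0],[0,0,0.046,0,0],[0,0,0.05,0,0],[0,0,0.052,0,0],[0,0,0.053,0,0],[0,0,0.053,0,0]]

```text
clock: 7.3
ee_pos: [0.5753, 0.1514, 0.0723]
tool_rot: [1.936, 2.474, 0.001]
wrist_force: [-0.1, 0.6, -0.4]
width: 0.137
finger_force: 30.1
```

move_arm:
  commands:
    - [[0,0,0.001,0,0],[0,0,0.002,0,0],[0,0,0.003,0,0],[0,0,0.003,0,0]]

```text
clock: 7.7
ee_pos: [0.575, 0.1514, 0.0689]
tool_rot: [-1.936, -2.474, 0.0]
wrist_force: [0.5, 0.1, -1.1]
width: 0.142
finger_force: 30.1
```

move_arm:
  commands:
    - [[0,0,0.001,0,0],[0,0,0.002,0,0],[0,0,0.003,0,0],[0,0,0.003,0,0]]

```text
clock: 8.1
ee_pos: [0.5754, 0.1514, 0.0672]
tool_rot: [1.935, 2.474, 0.0]
wrist_force: [-3.0, -0.6, 7.5]
width: 0.139
finger_force: 30.1
```

Bottom contact shows as 7.5 N upward, so I'll ease off and release.

move_arm:
  commands:
    - [[0,0,-0.001,0,0],[0,0,-0.001,0,0.17],[0,0,-0.001,0,0.22],[0,0,-0.001,0,0.3],[0,0,-0.001,0,0.35],[0,0,-0.001,0,0.4],[0,0,-0.001,0,0.4],[0,0,-0.001,0,0.4]]

```text
clock: 8.9
ee_pos: [0.575, 0.1514, 0.067]
tool_rot: [-1.936, -2.474, 0.0]
wrist_force: [-0.3, -0.1, 0.5]
width: 0.398
finger_force: 0.0
```

move_arm:
  commands:
    - [[0,0,-0.01,0,0.4],[0,0,-0.03,0,0.4],[0,0,-0.06,0,0.4],[0,0,-0.1,0,0.4],[0,0,-0.13,0,0.4],[0,0,-0.135,0,0.4],[0,0,-0.135,0,0.4]]

```text
clock: 9.6
ee_pos: [0.5761, 0.1515, 0.2042]
tool_rot: [1.934, 2.472, 0.004]
wrist_force: [-0.3, -0.6, 0.2]
width: 0.402
finger_force: 0.0
```

Run:
```python
from h import *;from station import robot
s=robot.sense();print(s["ee_pos"],s["width"])
go(s,.5555,.229,.2,169)
go(s,.56,.06,.2,103.9)
c=robot.capture("scene");cv2.imwrite("pics/e.png",cv2.resize(c["frame"][180:250,240:320],(457,400))[:,:,::-1])
```

```text
[0.57605312 0.15154254 0.20421303] 0.40171280775460366
shift [ 0.0801 -0.0013  0.0042] yaw now 103.9 twist -1.136 q6 end -0.99
shift [-0.085  -0.0376  0.0041] yaw now 103.9 twist 0.0 q6 end -0.14
```

View pics/e.png

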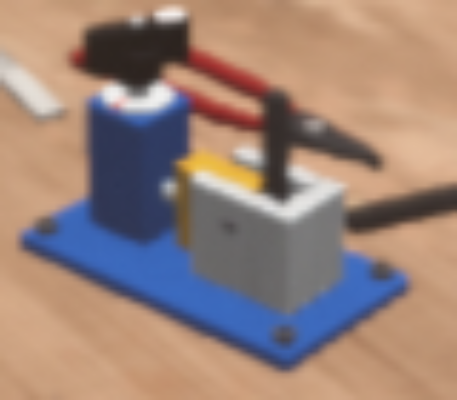

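The punch is standing upright in the pocket. Next I'll measure the wing from directly above.

Run:
```python
from h import *;from station import robot
s=robot.sense()
c=robot.capture("wrist");c|={k:s[k] for k in("ee_pos","tool_rot")};np.savez("w3.npz",**c)
a=ortho(c,.556,.228,.115,.04,400);mm=.2
cv2.imwrite("pics/w3.png",a[:,:,::-1])
def w(p):return [.556+(p[0]-199.5)*.0002,.228-(p[1]-199.5)*.0002]
g=a.max(2)
for nm,m in(("black",(g<70)),("white",(a.min(2)>150))):
    n,l,st,ce=cv2.connectedComponentsWithStats(m.astype(np.uint8))
    for i in np.argsort(-st[1:,4])[:4]+1:
        pts=np.argwhere(l==i)[:,::-1].astype(np.float32);r=cv2.minAreaRect(pts)
        print(nm,st[i,4],"cen",np.round(w(ce[i]),4),"rect",np.round(w(r[0]),4),np.round(np.array(r[1])*.2,1),round(r[2],1))
```

```text
black 9228 cen [0.5503 0.2317] rect [0.5551 0.2306] [47.7 20.9] 29.6
black 97 cen [0.5742 0.2312] rect [0.5743 0.2312] [6.5 0.8] 16.7
black 18 cen [0.5702 0.2324] rect [0.5702 0.2324] [0.6 1. ] 90.0
black 1 cen [0.5575 0.2061] rect [0.5575 0.2061] [0. 0.] 0.0
white 2769 cen [0.5707 0.2268] rect [0.5707 0.2268] [12.7  9. ] 14.9
white 2316 cen [0.5536 0.22  ] rect [0.5537 0.2204] [25.   8.4] 12.5
white 1905 cen [0.5584 0.2404] rect [0.5582 0.2401] [24.3  7.8] 15.1
white 1377 cen [0.5779 0.1914] rect [0.5778 0.191 ] [7.8 8.1] 76.6
```

View pics/w3.png

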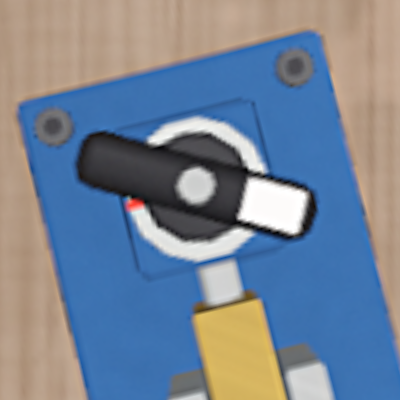

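The bar lies at -15° in the world, with its axis cap at (197,185), i.e. (0.5555, 0.2305), and the patch at (275,205). The joint is at about 0.36 rad, so it needs about 2.64 rad to seat.

move_arm:
  commands:
    - [[0.015,0,0,-0.12,0.4],[0.035,-0.001,0,-0.24,0.4],[0.055,-0.001,0,-0.37,0.4],[0.072,-0.001,0,-0.5,0.4],[0.08,-0.001,0,-0.64,0.4],[0.081,-0.001,0.01,-0.78,0.4],[0.081,-0.001,0.02,-0.92,0.4],[0.081,-0.001,0.03,-1.066,0.4],[0.081,-0.001,0.04,-1.066,0.4],[0.081,-0.001,0.04,-1.066,0.4]]

```text
clock: 10.7
ee_pos: [0.5526, 0.2292, 0.1586]
tool_rot: [-0.416, -3.109, 0.004]
wrist_force: [0.6, -0.3, -1.3]
width: 0.4
finger_force: 0.0
```

Run:
```python
from h import *;from station import robot
s=robot.sense();print(s["ee_pos"],s["joint_positions"][5]);go(s,.5555,.2302,.093,165)
```

```text
[0.55255057 0.22919703 0.15856047] -1.0436038427840497
shift [-0.0029  0.0019  0.0655] yaw now 164.8 twist -0.004 q6 end -0.92
```

move_arm:
  commands:
    - [[-0.002,0.001,0.015,0,0.4],[-0.002,0.001,0.03,0,0.4],[-0.002,0.001,0.045,0,0.4],[-0.002,0.001,0.057,0,0.4],[-0.002,0.001,0.063,0,0.4],[-0.002,0.001,0.065,0,0.4],[-0.002,0.001,0.065,0,0.4]]

```text
clock: 11.4
ee_pos: [0.5568, 0.2303, 0.097]
tool_rot: [-0.41, -3.115, 0.0]
wrist_force: [-0.2, 0.5, 0.0]
width: 0.4
finger_force: 0.0
```

Run:
```python
from h import *;from station import robot
s=robot.sense();print(s["ee_pos"],s["joint_positions"],s["wrist_force"]);go(s,.5555,.2302,.093,165)
```

```text
[0.55683971 0.23026964 0.09696458] [ 2.61304662e-01  2.85772955e-01  1.69503402e+00 -5.59291902e-06
  1.16084866e+00 -1.04760021e+00] [-0.15192523  0.49636947  0.04518666]
shift [ 0.0013 -0.0004  0.004 ] yaw now 165.0 twist -0.0 q6 end -0.92
```

move_arm:
  commands:
    - [[0.001,0,0.002,0,0.4],[0.001,0,0.002,0,0.25],[0.001,0,0.002,0,0.1],[0.001,0,0.002,0,0],[0.001,0,0.002,0,0],[0.001,0,0.002,0,0],[0.001,0,0.002,0,0]]
  squeeze: 45

```text
clock: 12.1
ee_pos: [0.5559, 0.2298, 0.0955]
tool_rot: [0.41, 3.115, -0.002]
wrist_force: [-2.5, -4.0, 3.9]
width: 0.253
finger_force: 45.0
```

move_arm:
  commands:
    - [[0,0,0,0,0],[0,0,0,0,0],[0,0,0,0,0]]

```text
clock: 12.4
ee_pos: [0.5558, 0.2298, 0.0955]
tool_rot: [-0.41, -3.115, 0.002]
wrist_force: [-2.0, -4.9, 4.2]
width: 0.252
finger_force: 45.0
```

Run:
```python
from h import *;from station import robot
s=robot.sense();print(s);c=robot.capture("wrist");c|={k:s[k] for k in("ee_pos","tool_rot")}
np.savez("w4.npz",**c);cv2.imwrite("pics/w4.png",c["frame"][:,:,::-1])
t=dict(np.load("w3.npz"));
a=ortho(t,.5555,.2305,.115,.03,300)
R=cv2.getRotationMatrix2D((150,150),15,1);b=cv2.warpAffine(a,R,(300,300))
print("bar section (dark) widths mm at along-bar offsets:")
for x in range(50,255,20):
    col=b[:,x].max(1);k=np.where(col<75)[0];k=k[(k>60)&(k<240)];print((x-150)*.2,(k.min()-150)*.2 if len(k) else None,(k.max()-150)*.2 if len(k) else None)
```

```text
{'clock': 12.4, 'joint_positions': array([ 2.61549742e-01,  2.85545427e-01,  1.69840808e+00, -1.22724884e-03,
        1.15810986e+00, -1.04689982e+00]), 'dq': array([-1.90924797e-04, -1.13554659e-03,  1.63110209e-04,  7.57282447e-05,
       -5.91954731e-04,  8.39785344e-04]), 'joint_torque': array([ 2.25864284e+00, -4.71598148e+01, -3.52318883e+01,  1.37330633e+00,
       -1.10162191e+00,  2.52781366e-02]), 'ee_pos': array([0.55584878, 0.22975899, 0.09547775]), 'tool_rot': array([-4.10144931e-01, -3.11469942e+00,  1.91427904e-03]), 'wrist_force': array([-2.02639357, -4.94107727,  4.15563544]), 'moment': array([-0.90014666,  0.39489221,  0.03237106]), 'finger_force': 45.00132858753204, 'width': 0.2521357541589009}
bar section (dark) widths mm at along-bar offsets:
-20.0 -5.800000000000001 5.2
-16.0 -5.6000000000000005 5.2
-12.0 -5.6000000000000005 5.2
-8.0 -6.800000000000001 6.800000000000001
-4.0 -9.8 9.4
0.0 -10.600000000000001 10.4
4.0 -9.600000000000001 9.200000000000001
8.0 -6.4 6.4
12.0 -5.800000000000001 5.0
16.0 -5.800000000000001 5.2
20.0 -5.800000000000001 5.2
```

The width reads 22 mm, not 12 mm, so the fingertips are on the hub. I'll open, raise by 6 mm and regrip.

move_arm:
  commands:
    - [[0,0,0,0,0.35],[0,0,0,0,0.35],[0,0,-0.003,0,0.35],[0,0,-0.006,0,0.35],[0,0,-0.006,0,0.35],[0,0,-0.006,0,0],[0,0,-0.006,0,0],[0,0,-0.006,0,0],[0,0,-0.006,0,0],[0,0,-0.006,0,0]]
  squeeze: 30

```text
clock: 13.45
ee_pos: [0.556, 0.2297, 0.1023]
tool_rot: [0.41, 3.114, -0.002]
wrist_force: [-3.6, -3.8, 8.8]
width: 0.135
finger_force: 31.2
```

The width is now 11.8 mm, so the fingers are on the bar. I'll turn clockwise.

move_arm:
  commands:
    - [[0,0,-0.001,0.1,0],[0,0,-0.001,0.23,0],[0,0,-0.001,0.36,0],[0,0,-0.001,0.49,0],[0,0,-0.001,0.62,0],[0,0,-0.001,0.75,0],[0,0,-0.001,0.88,0],[0,0,-0.001,1.01,0],[0,0,-0.001,1.14,0],[0,0,-0.001,1.27,0]]

```text
clock: 14.45
ee_pos: [0.5557, 0.2294, 0.1024]
tool_rot: [2.183, 2.258, -0.003]
wrist_force: [-2.2, -3.4, 4.3]
width: 0.136
finger_force: 31.5
```

```bash
cat > st.py <<'E'
from h import *;from station import robot
s=robot.sense();R=Ro.from_rotvec(s["tool_rot"]).as_matrix();print(s["ee_pos"],s["joint_positions"][5],"yaw",np.degrees(np.arctan2(R[1,0],R[0,0])),s["moment"],s["wrist_force"],s["width"])
t=robot.capture("top");P=cloud(t);np.savez("t5.npz",**t)
c=robot.capture("scene");np.savez("s5.npz",**c)
# punch head seen from the scene camera: cloud above z=.075 near the pocket
for n,C in(("top",t),("scene",c)):
    p=cloud(C);k=(abs(p[...,0]-.575)<.03)&(abs(p[...,1]-.15)<.03)&(p[...,2]>.075)&(p[...,2]<.115)
    q=p[k];print(n,"punch",len(q),q.mean(0) if len(q) else "",q.max(0) if len(q) else "")
# white patch
for n,C in(("scene",c),("top",t)):
    p=cloud(C);k=(np.hypot(p[...,0]-.5555,p[...,1]-.23)<.03)&(p[...,2]>.09)&(p[...,2]<.125)&(C["frame"].min(2)>140)
    q=p[k];print(n,"patch",len(q),q.mean(0) if len(q) else "")
E
python3 st.py
```

```text
[0.55572749 0.22943541 0.10236209] 0.22836667522183074 yaw 91.92880231733874 [-0.92344633  0.41871868  0.0410382 ] [-2.22549851 -3.39095963  4.25154032] 0.1362416780580412
top punch 39 [0.57432794 0.15139825 0.10009745] [0.58102355 0.15688872 0.1077654 ]
scene punch 55 [0.57326014 0.14845743 0.09162136] [0.58248285 0.15692631 0.10749219]
scene patch 11 [0.5575532  0.21470692 0.11465785]
top patch 0
```

The screw follows the grip. I'll continue to the stop.

move_arm:
  commands:
    - [[0,0,0,0.13,0],[0,0,0,0.27,0],[0,0,0,0.41,0],[0,0,0,0.55,0],[0,0,0,0.69,0],[0,0,0,0.83,0],[0,0,0,0.97,0],[0,0,0,1.1,0],[0,0,0,1.2,0],[0,0,0,1.25,0]]

```text
clock: 15.55
ee_pos: [0.5554, 0.2296, 0.1024]
tool_rot: [3.091, 0.557, -0.002]
wrist_force: [-3.2, -3.4, 5.8]
width: 0.139
finger_force: 31.6
```

move_arm:
  commands:
    - [[0,0,0,0.04,0],[0,0,0,0.08,0],[0,0,0,0.12,0],[0,0,0,0.16,0],[0,0,0,0.16,0]]

```text
clock: 16.05
ee_pos: [0.5554, 0.2296, 0.1024]
tool_rot: [3.124, 0.313, -0.002]
wrist_force: [-3.4, -3.9, 5.0]
width: 0.135
finger_force: 33.5
```

```bash
python3 st.py
```

```text
[0.55541008 0.2296457  0.10237421] 1.633381687332903 yaw 11.444003999520552 [-0.74970806  0.71206577  0.47359382] [-3.38858292 -3.87122258  5.03141985] 0.134579625862849
top punch 0  
scene punch 61 [0.57402838 0.14741411 0.09184913] [0.58132872 0.15450749 0.10612557]
scene patch 12 [0.54099143 0.22703452 0.11500788]
top patch 0
```

The z moment rose from 0.04 to 0.47 N m at yaw 11.4° against an expected 13.9°, so it is on the stop. I'll hold briefly, then back off.

move_arm:
  commands:
    - [[0,0,0,0.03,0],[0,0,0,0.03,0],[0,0,0,0.03,0],[0,0,0,-0.05,0],[0,0,0,-0.17,0],[0,0,0,-0.3,0],[0,0,0,-0.43,0],[0,0,0,-0.56,0],[0,0,0,-0.69,0],[0,0,0,-0.82,0]]

```text
clock: 17.15
ee_pos: [0.5555, 0.2295, 0.1024]
tool_rot: [2.737, 1.54, -0.003]
wrist_force: [-3.0, -3.9, 4.8]
width: 0.134
finger_force: 33.7
```

move_arm:
  commands:
    - [[0,0,0,-0.13,0],[0,0,0,-0.26,0],[0,0,0,-0.39,0],[0,0,0,-0.52,0],[0,0,0,-0.64,0],[0,0,0,-0.74,0],[0,0,0,-0.78,0],[0,0,0,-0.78,0],[0,0,0,-0.78,0],[0,0,0,-0.78,0]]

```text
clock: 18.15
ee_pos: [0.5558, 0.2295, 0.1024]
tool_rot: [1.953, 2.459, -0.003]
wrist_force: [-2.2, -4.8, 5.5]
width: 0.136
finger_force: 33.7
```

```bash
python3 st.py
```

```text
[0.55577732 0.22946127 0.10237243] 0.033692631439965245 yaw 103.08152955322969 [-0.92754903  0.40583863  0.05038434] [-2.21760973 -4.77870212  5.46498433] 0.1356987876501804
top punch 39 [0.57457813 0.15006019 0.10084837] [0.5810569  0.15493458 0.10919765]
scene punch 61 [0.5740403  0.14749752 0.09176183] [0.58237034 0.15582032 0.1061533 ]
scene patch 9 [0.56093467 0.21403554 0.11479618]
top patch 0
```

```bash
python3 -c "
from station import robot
print(robot.hand_in())"
```

```text
the job is handed in; nothing more can be done
None
```

I handed the job in at about 18 s; no verdict came back. The punch is standing in the pocket, and the thumbscrew was seated, then backed off a quarter turn to about 1.44 rad (estimated from the gripper's angle), and is still held at about 34 N.

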